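Catch sugar lumps in the mug and hold it level

TASK

Take the green mug, hold it upright in the air under the mouth of the sugar-lump dispenser and push the dispenser's red bar fully back with the mug, so that the three brown lumps slide down the chute and are all caught in the mug. Then draw the mug well clear of the dispenser and finish while still holding it: level and steady in the air, its base at least 12 cm above the worktop. Do not set the mug down or let go at the end, spill no lump, and leave the other things on the worktop where they stand.

Things in the scene. Friction and masses are not known exactly. Their poses are not given: they have to be found in the camera images.
- green_mug: Plain green mug, about 0.3 kg, empty. Origin level with its underside, z up. Handle along its own -y, at the start within 0.5 rad of the world's -x; handle from y = -26 to -59 mm, z = 17 to 89 mm; grip it firmly (100 N) from above, across x, at y = -49 mm, z = 57 mm (13 to 20 mm wide). It stands left or right of the dispenser, the striped mug on the other side.
- mug_mid (a point): On the axis of the green mug's cup (mug y = +16 mm, so 65 mm from the grip point), level with its underside; axes as the mug's. Cup: straight sides, 84 mm in outer diameter, about 74 mm inside, 96 mm high, inner floor 7 mm above the underside.
- dispenser: Sugar-lump dispenser, fixed: wooden base and column with an open steel chute (30 mm wide, 24 inside) sloping down at 47 degrees to its own -x, roughly towards the robot, within 0.3 rad. Origin on the worktop straight below the chute's lip; z up; +x points back, up the chute. Base 78 x 86 mm, from x = 11 to 89 mm; column at x = 58 mm; chute top 260 mm high.
- lip (a point): Middle of the chute floor's lower edge (the mouth), 150 mm above the worktop; axes as the dispenser's. The chute's underside there is 147 mm above the worktop. Lumps drop off it towards the dispenser's -x and land within about 40 mm in front of it.
- push_bar (a point): Middle of the red push bar, a rod 12 mm thick, 56 mm long along the dispenser's y, hung by two arms from a pivot at the lip, about 90 mm above the worktop. At rest at dispenser x = 0, pushed fully back at x = +31 mm. The side of the mug has to push it, with the rim between bar and lip: mug underside 15 to 45 mm above the worktop.
- gate_lever (a joint): Angle (rad) of the sprung lever with push bar and red gate across the chute: 0 at rest, gate shut; grows as the bar is pushed back (+x of the dispenser); stop at 0.55; the lumps pass from about 0.35, all three within a second if it is pushed to the stop. A spring returns it to 0; the bar needs about 1 N at first, 3 N at the stop.
- lump0_mid (a point): Centre of a brown sugar lump, 22 x 20 x 14 mm, 10 g, number 1 of 3 waiting in the chute behind the gate (1 is nearest the gate).
- lump1_mid (a point): Centre of a brown sugar lump, 22 x 20 x 14 mm, 10 g, number 2 of 3 waiting in the chute behind the gate (1 is nearest the gate).
- lump2_mid (a point): Centre of a brown sugar lump, 22 x 20 x 14 mm, 10 g, number 3 of 3 waiting in the chute behind the gate (1 is nearest the gate).
- striped_mug: Bystander: white mug with beige stripes, 84 x 117 x 95 mm; origin at the centre of its extent, on the underside; handle along its own -y.
- sugar_jar: Bystander: glass jar with a yellow lid, 63 mm across, 110 mm high; origin under its centre.
- timer: Bystander: red and white kitchen timer, 62 mm across, 59 mm high; origin under its centre.
- teaspoon: Bystander: steel teaspoon lying on the worktop, 130 x 26 x 11 mm; origin under its centre, length along x.
- mill: Bystander: wooden pepper mill, 58 mm across, 170 mm high; origin under its centre.

How it is judged:
On the way, in this order (a step that is already met when the one before it is completed fails the run):
1. the green mug is gripped and lifted clear of the worktop while the dispenser's lever is still at rest (height (world z) of green_mug above 0.012 m and contact force between green_mug and the fingers above 0.5 N and value of joint gate_lever below 0.1 rad), for 0.1 s.
2. all three lumps are caught in the mug, which is in the air (horizontal distance between each of lump0_mid, lump1_mid, lump2_mid and mug_mid below 0.042 m and z of lump0_mid in the frame of green_mug between 0 and 0.085 m and z of lump1_mid in the frame of green_mug between 0 and 0.085 m and z of lump2_mid in the frame of green_mug between 0 and 0.085 m and height (world z) of green_mug above 0.012 m), for 0.2 s.
At the end, for the whole second after the job is handed in: Fingers hold the green mug: underside over 115 mm up, tilt under 0.17 rad, under 30 mm/s and 0.3 rad/s, axis over 90 mm from the lip, not touching the dispenser, lever below 0.1 rad; all three lumps in the mug (within 42 mm of its axis, 0 to 85 mm above its underside) (horizontal distance between each of lump0_mid, lump1_mid, lump2_mid and mug_mid below 0.042 m and z of lump0_mid in the frame of green_mug between 0 and 0.085 m and z of lump1_mid in the frame of green_mug between 0 and 0.085 m and z of lump2_mid in the frame of green_mug between 0 and 0.085 m and height (world z) of green_mug above 0.115 m and angle between green_mug's own z axis and vertical below 0.17 rad and linear speed of green_mug below 0.03 m/s and angular speed of green_mug below 0.3 rad/s and contact force between green_mug and the fingers above 0.5 N and contact force between green_mug and dispenser below 0.05 N and horizontal distance between mug_mid and lip above 0.09 m and value of joint gate_lever below 0.1 rad); the arm keeps its last pose, push and grip.
It fails at once if the lever is pushed while the mug is not held in the air (value of joint gate_lever above 0.2 rad and height (world z) of green_mug below 0.01 m).
It fails at once if a lump is spilled onto the worktop (height (world z) of any of lump0_mid, lump1_mid, lump2_mid below 0.013 m).
It fails at once if the green mug is tipped by more than 0.6 rad (angle between green_mug's own z axis and vertical above 0.6 rad).
It fails at once if a bystander is moved by more than 30 mm (distance of any of striped_mug, sugar_jar, timer, teaspoon, mill from where it was at the start of the episode above 0.03 m).
It also fails if it takes over 48 s, if anything falls off the work surface, if the arm or the gripper's body presses on something with over 40 N, if the wrist force passes 120 N, or if a joint passes its speed limit or range.

ROBOT

A 7-joint arm with a two-finger parallel gripper is mounted at the origin on a cart in front of the work surface, level with it; the furniture and walls round the work are solid. World frame = base frame: x ahead of the robot, y to its left, z up, the work surface at z = 0. Lengths are in m, angles in rad, forces in N, time in s.
With the tool pointing down it reaches from about 0.4 to 0.875 m from the base axis. Payload 19.3 kg.
Tool frame: the origin (TCP) lies on the mounting face of the last link; the fingertips stand 173 mm ahead of it and the grasp point (between the pads) lies 155 mm ahead of it; z points along the fingers, y is the line along which they close (so a half turn about z gives the same grasp; the last joint's range is limited). The gripper opens to 85 mm and grips with 20 to 120 N. Pads are 22 mm wide; open, the fingers measure 114 mm over their backs; the gripper's body (76 mm by 85 mm) begins 54 mm behind the grasp point. The pads swing forward as they close: fully open they stand 13 mm farther back than shut.
Start: joints at [1.141, 0.521, -0.036, 1.599, 0.021, 1.021, -0.113], TCP at [0.22, -0.585, 0.405] pointing down, gripper open.
Joint ranges: [-2.91, 2.91], [-0.3, 2.13], [-1.5, 1.42], [0.17, 2.43], [-1.26, 4.41], [0.16, 1.93], [-2.52, 2.52]. Speed limits (rad/s): [1.89, 1.89, 2.39, 2.39, 3.01, 3.01, 3.01].

INTERFACE

Orientations are given as [roll, pitch, yaw] about the fixed x, y, z axes, in that order (R = Rz(yaw) Ry(pitch) Rx(roll)).
In Python, from workcell import bot, vision gives the robot as it stands.
- The arm moves only by the shell command python3 -m creep 'ROWS' [FORCE]. ROWS is JSON, a list that holds one entry, the list of rows, each a list of 7 numbers: the opening, from -1 (shut) to 1 (fully open), then the shift along the tool's x, y, z in cm, then the turn, a rotation vector about the tool's x, y, z in rad. In form: [[[grip, tx, ty, tz, rx, ry, rz], ...]]. A call has 1 to 12 rows; each row shifts and turns the commanded pose from where the row before left it, along the tool's axes as they then stand; what a row does not reach is not made up. A row lasts 1/8 s, in which the tool goes at most 62.5 mm and 10.7 degrees, less where a joint would pass 70% of its speed; a pose out of reach is approached as far as the arm can. A call with a gripper value outside its range is refused whole. The fingers move at their own pace and stop on an object; FORCE is the grip in N (left out, the last holds). Time passes only in rows, so rows that do not move let the fingers close. It gives the time, the measured TCP pose, the force, the opening and the grip force at its end, in the units of the state.
- bot.observe(): the state, without advancing time (a new reading comes with each control period).
- vision.grab_frame(name): name is "scene" or "top" or "wrist"; returns a dict with "image" (400x640x3 uint8, blue, green, red), "depth" (400x640 float32, m along the optical axis (not along the pixel's ray), 0 where there is no reading), "fovy" (degrees; the focal length in pixels is half the picture's height over the tangent of half this angle, whatever the lens; pixels are square), "cx", "cy" (the principal point, pixels), "cam_to_world" (4x4, takes a point from camera to world coordinates); the wrist camera has in their place "tool_from_camera" (4x4, takes a point from camera to tool coordinates, whose origin is the TCP and whose axes are the flange's). Camera axes: x right, y down, z forward; pixel columns grow to the right and rows downward; lengths in m; the calibration is good to about 2 mm. A picture is of the moment at which its call begins: read the wrist's pose just before it.
- bot.job_done(): hands the job in; it is judged then, once.
The state is a dict: "clock": time; "qpos": joint angles; "qd": joint speeds; "joint_efforts": joint torques, N m; "position": TCP position; "tool_rot": TCP orientation; "force": force on the tool from outside, world axes, zero at the start; "moment": the same for the moment, N m; "grip_width": finger opening in m; "finger_force": force on a finger pad.
Only numpy, scipy, OpenCV 4.12 (cv2) and the standard library are available. Lean on these libraries where they do the work, as an engineer would, in place of code of your own. Each camera call takes 0.05 s, during which the arm holds its last target. There are 200 camera calls.

## Working session

There is one attempt and no reset: what is moved stays moved. The work goes in short steps, Python scripts to look and compute and a shell command to move; the robot and the scene stay as the last step left them, time stands still between calls to the robot, and variables do not carry over. Pictures are saved under pics/ and viewed, at most 14 in all, crops included, and the job is handed in when it is done.

```bash
mkdir -p pics; ls; cat > h.py <<'E'
import numpy as np, cv2
from workcell import bot, vision
def cloud(f):
    h,w=f["depth"].shape; F=h/2/np.tan(np.radians(f["fovy"])/2)
    u,v=np.meshgrid(np.arange(w),np.arange(h)); d=f["depth"]
    P=np.stack([(u-f["cx"])*d/F,(v-f["cy"])*d/F,d],-1)
    M=f["cam_to_world"]
    P=P@np.array(M)[:3,:3].T+np.array(M)[:3,3]; P[d==0]=np.nan
    return P
E
python3 - <<'E'
from h import *
print(bot.observe())
for n in("top","scene"):
    f=vision.grab_frame(n); cv2.imwrite(f"pics/{n}0.png",f["image"]); np.savez(f"{n}0.npz",P=cloud(f),im=f["image"]); print(np.array(f["cam_to_world"]).round(2).tolist())
E
```

```text
pics
{'clock': 0.0, 'qpos': array([ 1.14082815,  0.52203079, -0.03630745,  1.60000444,  0.02117145,
        1.02107596, -0.11282522]), 'qd': array([-3.81353091e-04, -6.72793818e-04, -3.71501331e-05, -9.53730300e-04,
        1.71461087e-04, -6.87108460e-04, -1.99341551e-04]), 'joint_efforts': array([ 1.83039472e-03, -9.27085948e+01,  1.98071949e+00, -3.69917214e+01,
        1.80617580e-02,  8.37511732e-03, -2.37152165e-05]), 'position': array([ 0.21996082, -0.58486885,  0.40411665]), 'tool_rot': array([-3.14045989e+00,  6.59026418e-05,  3.59700723e-01]), 'force': array([ 0.72155626, -0.51301374,  0.23344895]), 'moment': array([-0.01120704,  0.00387484, -0.00797052]), 'finger_force': 0.0, 'grip_width': 0.08566047270355993}
[[0.21, -0.75, 0.62, -0.45], [-0.98, -0.16, 0.14, -0.24], [-0.01, -0.64, -0.77, 1.41], [0.0, 0.0, 0.0, 1.0]]
[[-0.81, -0.23, 0.54, -0.21], [-0.59, 0.35, -0.73, 1.02], [-0.02, -0.91, -0.42, 0.75], [0.0, 0.0, 0.0, 1.0]]
```

View pics/top0.png

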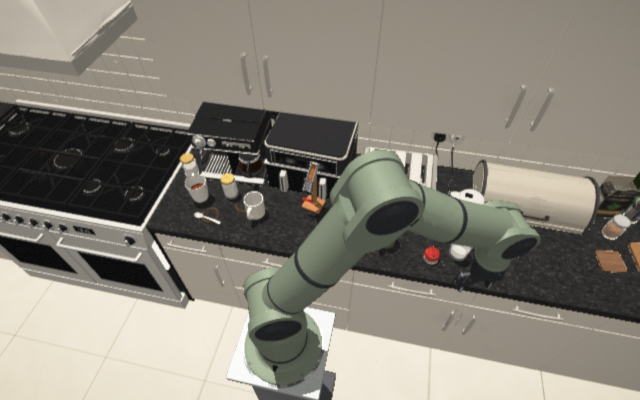

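View pics/scene0.png

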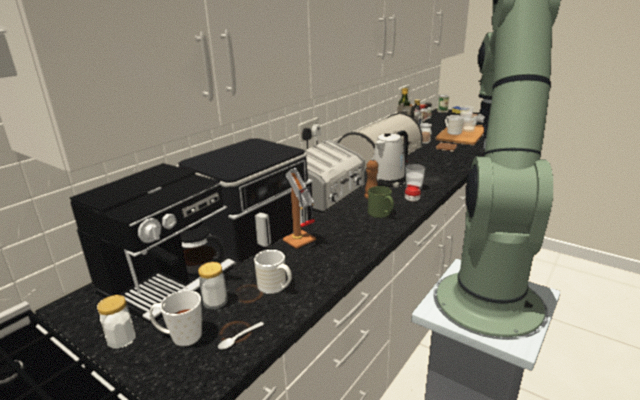

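The top view shows the dispenser at about (313,190), striped mug (254,205) and timer (432,255); the arm hides the green mug. The scene view shows the green mug at (380,203), the dispenser at (298,210), the mill at (371,178) behind the mug and the timer at (413,190).

```bash
python3 - <<'E'
from h import *
for n in("scene","top"):
    z=np.load(n+"0.npz");P=z["P"];im=z["im"]; hsv=cv2.cvtColor(im,cv2.COLOR_BGR2HSV).astype(int)
    H,S,V=hsv[...,0],hsv[...,1],hsv[...,2]
    def show(name,m):
        q=P[m&~np.isnan(P[...,0])]
        if len(q): print(n,name,len(q),np.percentile(q,[2,50,98],axis=0).round(3).tolist())
        return q
    r=np.zeros(H.shape,bool)
    def box(a,b,c,d): m=r.copy(); m[b:d,a:c]=1; return m
    zc=P[...,2]
    if n=="scene":
        q=show("mug",box(360,180,400,222)&(H>30)&(H<75)&(S>60)&(zc>.01))
        np.save("mug.npy",q)
        show("bar",box(280,160,325,250)&((H<5)|(H>174))&(S>150))
        show("wood",box(280,160,325,250)&(H>5)&(H<20)&(S>120))
        b=box(280,160,325,250)&(H>5)&(H<20)&(S>120)&(zc<.03);show("base",b)
        show("mill",box(362,155,380,200)&(H>5)&(H<20)&(S>100))
        show("timer",box(400,160,428,202)&(zc>.01)&(zc<.08))
        show("striped",box(250,245,295,295)&(zc>.015)&(zc<.11))
        show("jar",box(195,260,232,310)&(zc>.015))
    else:
        show("bar",box(298,160,335,220)&((H<5)|(H>174))&(S>150))
        show("base",box(298,160,335,220)&(H>5)&(H<20)&(S>120)&(zc<.04))
        show("timer",box(420,240,442,266)&(zc>.01)&(zc<.08))
        show("striped",box(240,188,268,225)&(zc>.015)&(zc<.11))
im=np.load("scene0.npz")["im"]; t0=np.load("top0.npz")["im"]
a=cv2.resize(im[150:260,260:440],(720,440),interpolation=cv2.INTER_CUBIC)
cv2.imwrite("pics/crop1.png",a)
E
```

```text
scene mug 640 [[0.442, -0.345, 0.013], [0.494, -0.276, 0.067], [0.546, -0.257, 0.096]]
scene bar 58 [[0.572, -0.111, 0.001], [0.58, 0.039, 0.093], [0.68, 0.07, 0.099]]
scene wood 703 [[0.588, -0.009, 0.002], [0.629, 0.039, 0.029], [0.671, 0.077, 0.228]]
scene base 353 [[0.587, -0.015, 0.001], [0.62, 0.044, 0.015], [0.672, 0.077, 0.025]]
scene mill 312 [[0.582, -0.425, 0.011], [0.602, -0.402, 0.1], [0.626, -0.384, 0.159]]
scene timer 532 [[0.431, -0.645, 0.012], [0.479, -0.566, 0.047], [0.568, -0.462, 0.078]]
scene striped 1280 [[0.466, 0.171, 0.018], [0.526, 0.28, 0.064], [0.679, 0.315, 0.097]]
scene jar 1421 [[0.53, 0.297, 0.018], [0.602, 0.426, 0.073], [0.711, 0.525, 0.113]]
top bar 26 [[0.573, 0.02, -0.003], [0.579, 0.052, 0.094], [0.667, 0.089, 0.098]]
top base 229 [[0.584, -0.013, -0.0], [0.615, 0.022, 0.014], [0.668, 0.074, 0.033]]
top timer 219 [[0.425, -0.52, 0.013], [0.442, -0.491, 0.044], [0.477, -0.464, 0.061]]
top striped 448 [[0.463, 0.232, 0.018], [0.528, 0.272, 0.063], [0.575, 0.311, 0.098]]
```

View pics/crop1.png

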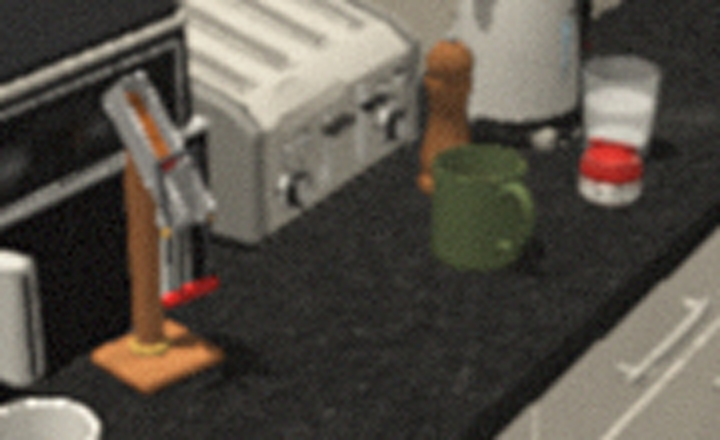

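The crop confirms the push bar hangs below the lip and the mug is free-standing with its handle towards the robot. I'll move the wrist camera near the mug.

```bash
python3 -m creep '[[[1,3.8,-3.6,0,0,0,0],[1,3.8,-3.6,0,0,0,0],[1,3.8,-3.6,0,0,0,0],[1,3.8,-3.6,0,0,0,0.09],[1,3.8,-3.6,0,0,0,0.09],[1,3.8,-3.6,0,0,0,0.09],[1,0,0,0,0,0,0.09],[1,0,0,0,0,0,0],[1,0,0,0,0,0,0]]]'
cat >> h.py <<'E'
from scipy.spatial.transform import Rotation as R
def wrist():
    s=bot.observe(); f=vision.grab_frame("wrist")
    T=np.eye(4);T[:3,:3]=R.from_euler('xyz',s["tool_rot"]).as_matrix();T[:3,3]=s["position"]
    f["cam_to_world"]=T@np.array(f["tool_from_camera"]); return f,cloud(f),s
E
python3 - <<'E'
from h import *
f,P,s=wrist(); print(s["position"],s["tool_rot"],np.array(f["tool_from_camera"]).round(3).tolist())
cv2.imwrite("pics/w1.png",f["image"]);np.savez("w1.npz",P=P,im=f["image"])
f=vision.grab_frame("top");np.savez("top1.npz",P=cloud(f),im=f["image"]); cv2.imwrite("pics/top1.png",f["image"])
E
```

```text
clock: 1.23
position: [0.3692, -0.3101, 0.4046]
tool_rot: [-3.142, 0.0, 0.001]
force: [-0.6, -0.1, 0.4]
grip_width: 0.0856
finger_force: 0.0
[ 0.3692361  -0.31006156  0.40458955] [-3.14154170e+00  3.26632517e-04  9.41677257e-04] [[-0.0, -0.953, -0.302, 0.077], [1.0, -0.001, 0.001, -0.0], [-0.002, -0.302, 0.953, 0.03], [0.0, 0.0, 0.0, 1.0]]
```

View pics/w1.png

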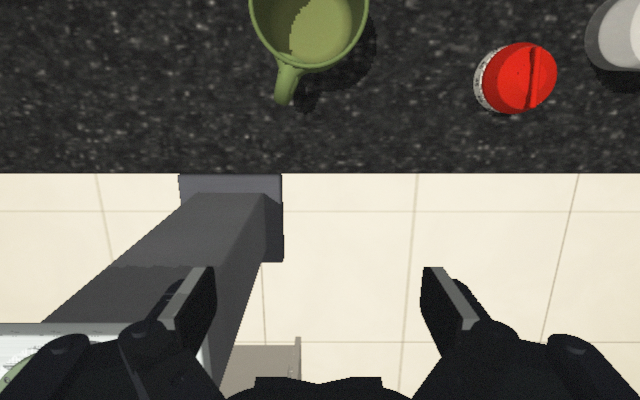

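The wrist view shows the green mug with cup around (308,20) and handle tip at (285,98); timer at (518,78).

```bash
python3 - <<'E'
from h import *
from scipy.optimize import least_squares
z=np.load("w1.npz");P=z["P"];hsv=cv2.cvtColor(z["im"],cv2.COLOR_BGR2HSV).astype(int)
m=(hsv[...,0]>28)&(hsv[...,0]<75)&(hsv[...,1]>60)&(P[...,2]>.01); m[170:]=0
q=P[m]; q=q[~np.isnan(q[:,0])]
print(len(q),q.min(0),q.max(0))
s=np.load("mug.npy"); 
def fit(pts,r,c0):
    return least_squares(lambda c:np.hypot(*(pts[:,:2]-c).T)-r,c0,loss='soft_l1',f_scale=.002)
rim=q[q[:,2]>.091]; print(len(rim),rim.min(0),rim.max(0))
c=fit(rim,.0395,[.5,-.3]);c1=c.x;print("rim",c1,np.abs(c.fun).mean())
so=s[(s[:,2]>.02)&(s[:,2]<.085)&(s[:,0]>.46)&(s[:,1]>-.33)]; c=fit(so,.042,c1);print("scene",c.x,np.abs(c.fun).mean())
d=np.hypot(*(q[:,:2]-c1).T); h=q[(d>.05)]
for lo,hi in((.05,.055),(.055,.06),(.06,.065),(.065,.07),(.07,.08)):
    a=q[(d>lo)&(d<hi)]; 
    if len(a):
        g=np.arctan2(*(a[:,:2]-c1).T[::-1]);print(lo,len(a),np.median(g%(2*np.pi)),np.ptp(g%(2*np.pi))*lo,a[:,2].min(),a[:,2].max())
# dispenser
Q=[]
for n in("scene0","top1"):
    z=np.load(n+".npz");P=z["P"];hsv=cv2.cvtColor(z["im"],cv2.COLOR_BGR2HSV).astype(int)
    H,S=hsv[...,0],hsv[...,1]
    roi=(abs(P[...,0]-.62)<.09)&(abs(P[...,1]-.03)<.09)
    b=P[roi&(H>4)&(H<20)&(S>110)&(P[...,2]>.008)&(P[...,2]<.05)]; r=P[roi&((H<5)|(H>174))&(S>140)&(P[...,2]>.075)&(P[...,2]<.11)]
    print(n,len(b),cv2.minAreaRect((b[:,:2]*1000).astype(np.float32)),len(r),r.mean(0),np.percentile(r,[3,97],axis=0).round(3).tolist())
    u=np.linalg.svd(r[:,:2]-r[:,:2].mean(0))[2][0];print("bar dir",u)
    col=P[roi&(P[...,2]>.05)&(P[...,2]<.2)&(H>4)&(H<20)&(S>110)];print("col",len(col),np.median(col,axis=0))
    st=P[roi&(P[...,2]>.11)];
    for k in range(110,290,15):
        a=st[(st[:,2]>k/1e3)&(st[:,2]<k/1e3+.015)]
        if len(a):print(k,len(a),np.median(a,axis=0).round(3),a.min(0).round(3),a.max(0).round(3))
E
```

```text
3853 [ 0.43547766 -0.3456189   0.01000764] [ 0.5254774  -0.26033427  0.09776666]
986 [ 0.45252259 -0.3456189   0.09104155] [ 0.50764124 -0.26033427  0.09776666]
rim [ 0.50295579 -0.30318253] 0.0010272809183706942
scene [ 0.50827623 -0.30312357] 0.0023497981769100454
0.05 144 2.804116968037117 0.013462714301305079 0.027187508829075113 0.09169738717159287
0.055 134 2.8013478264705443 0.012285317559988572 0.032775580526541226 0.09033580927654167
0.06 122 2.803278624655956 0.012167235140305158 0.042003446594323035 0.08810342677945776
0.065 94 2.800578030528987 0.011143993773441836 0.051060499939958426 0.08444939906257448
0.07 20 2.7916258973875476 0.009327825680996119 0.06490180238811022 0.07446630597845466
scene0 362 ((631.1942749023438, 48.40483093261719), (124.04251098632812, 88.31298065185547), 84.8791732788086) 46 [0.5786757  0.04498785 0.09406656] [[0.572, 0.02, 0.088], [0.585, 0.07, 0.099]]
bar dir [0.19657502 0.98048879]
col 278 [0.63250692 0.03930088 0.11469487]
110 147 [0.67  0.047 0.117] [ 0.575 -0.01   0.11 ] [0.679 0.12  0.125]
125 143 [0.671 0.054 0.132] [0.573 0.002 0.125]
[... 192 characters left out ...]
 -0.058  0.17 ] [0.683 0.118 0.185]
185 198 [0.67  0.05  0.192] [ 0.573 -0.058  0.185] [0.678 0.119 0.2  ]
200 207 [0.667 0.047 0.208] [ 0.583 -0.059  0.2  ] [0.679 0.119 0.215]
215 200 [0.668 0.044 0.222] [ 0.602 -0.059  0.215] [0.679 0.119 0.23 ]
230 200 [0.669 0.042 0.238] [ 0.617 -0.059  0.23 ] [0.679 0.12  0.245]
245 212 [0.672 0.036 0.253] [ 0.629 -0.06   0.245] [0.681 0.12  0.26 ]
260 204 [0.675 0.035 0.267] [ 0.638 -0.06   0.26 ] [0.688 0.12  0.275]
275 315 [0.685 0.029 0.285] [ 0.667 -0.059  0.275] [0.709 0.119 0.289]<stdin>:25: RuntimeWarning: Mean of empty slice.
  ret = um.true_divide(
Traceback (most recent call last):
IndexError: index -1 is out of bounds for axis 0 with size 0
```

```bash
python3 -m creep '[[[1,2.5,-4.8,-1.4,0,0,0],[1,2.5,-4.8,-1.4,0,0,0],[1,2.5,-4.8,-1.4,0,0,0],[1,2.5,-4.8,-1.4,0,0,0],[1,2.5,-4.8,-1.4,0,0,0],[1,2.5,-4.8,-1.4,0,0,0],[1,2.5,-4.8,-1.4,0,0,0],[1,0,0,0,0,0,0],[1,0,0,0,0,0,0]]]'
python3 - <<'E'
from h import *
f,P,s=wrist(); print(s["position"],s["tool_rot"])
cv2.imwrite("pics/w2.png",f["image"]);np.savez("w2.npz",P=P,im=f["image"])
E
```

```text
clock: 2.45
position: [0.5446, 0.0255, 0.5023]
tool_rot: [3.141, 0.001, -0.001]
force: [-0.1, -0.8, 0.1]
grip_width: 0.0853
finger_force: 0.0
[0.54458223 0.02547681 0.50232195] [ 3.14117795e+00  7.15694518e-04 -5.22482741e-04]
```

View pics/w2.png

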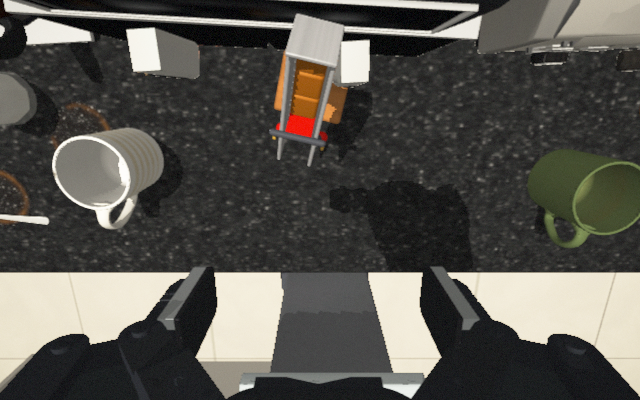

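The wrist view shows the chute from (315,25) down to its mouth at about (280,160)–(311,163), with lumps at (305,95), red gate at (302,125), and the green mug at (590,195).

```bash
python3 - <<'E'
from h import *
from scipy.optimize import least_squares
z=np.load("w2.npz");P=z["P"];im=z["im"];hsv=cv2.cvtColor(im,cv2.COLOR_BGR2HSV).astype(int);H,S=hsv[...,0],hsv[...,1]
roi=np.zeros(H.shape,bool);roi[12:170,265:350]=1
c=P[roi&(P[...,2]>.145)&(P[...,2]<.29)&(P[...,0]<.70)]
print(len(c),c.min(0),c.max(0))
for k in range(145,285,12):
    a=c[(c[:,2]>k/1e3)&(c[:,2]<k/1e3+.012)]
    if len(a):print(k,len(a),((a.min(0)+a.max(0))/2).round(4),a.min(0).round(4),a.max(0).round(4))
b=P[roi&(H>4)&(H<20)&(S>110)&(P[...,2]>.01)&(P[...,2]<.05)]
print("base",len(b),np.mean(b,axis=0),cv2.minAreaRect((b[:,:2]*1000).astype(np.float32)))
for uv in((280,158),(281,155),(310,160),(311,157),(272,133),(325,143),(295,20),(340,30)): print(uv,P[uv[1]-1:uv[1]+2,uv[0]-1:uv[0]+2].reshape(-1,3)[:,:].round(4)[[0,4,8]].tolist())
m=(H>28)&(H<75)&(S>60)&(P[...,2]>.091);m[:,:520]=0;m[270:]=0
r=P[m];print(len(r),r.min(0),r.max(0))
f=least_squares(lambda c:np.hypot(*(r[:,:2]-c).T)-.0395,[.505,-.303],loss='soft_l1',f_scale=.002);print(f.x,np.abs(f.fun).mean())
m=(H>28)&(H<75)&(S>60)&(P[...,2]>.02);m[:,:520]=0;m[270:]=0
h=P[m];d=np.hypot(*(h[:,:2]-f.x).T);h=h[(d>.05)];g=np.arctan2(*(h[:,:2]-f.x).T[::-1])%6.2832;print(np.median(g),d.max())
a=cv2.resize(im[60:180,255:345],(720*5//6,960*5//6-200),interpolation=cv2.INTER_CUBIC);cv2.imwrite("pics/crop2.png",a)
E
```

```text
7720 [ 0.55850907 -0.00221781  0.14519088] [0.67066244 0.06914401 0.26262632]
145 517 [0.6194 0.0335 0.151 ] [ 0.57   -0.0022  0.1452] [0.6689 0.0691 0.1568]
157 82 [0.6136 0.0337 0.163 ] [ 5.585e-01 -2.000e-04  1.571e-01] [0.6688 0.0676 0.1689]
169 354 [0.6152 0.0336 0.175 ] [0.5597 0.0011 0.169 ] [0.6707 0.0661 0.181 ]
181 263 [0.6204 0.033  0.187 ] [0.5706 0.0023 0.181 ] [0.6703 0.0638 0.1929]
193 932 [0.6284 0.0327 0.199 ] [0.5868 0.0029 0.193 ] [0.6699 0.0626 0.205 ]
205 1444 [0.626  0.0326 0.211 ] [0.582  0.0039 0.205 ] [0.67   0.0613 0.217 ]
217 1032 [0.6361 0.0321 0.223 ] [0.6025 0.0051 0.217 ] [0.6698 0.0592 0.2289]
229 780 [0.6408 0.0274 0.235 ] [0.6137 0.006  0.229 ] [0.6678 0.0488 0.241 ]
241 1270 [0.6439 0.0282 0.247 ] [0.6249 0.0103 0.241 ] [0.6629 0.0461 0.253 ]
253 1046 [0.6429 0.029  0.2578] [0.6342 0.0138 0.253 ] [0.6515 0.0441 0.2626]
base 902 [0.6118343  0.02656284 0.01416241] ((623.4611206054688, 32.941802978515625), (85.93484497070312, 69.43901824951172), 77.0087890625)
(280, 158) [[0.5672, 0.0586, 0.172], [0.5349, 0.0759, 0.0016], [0.5335, 0.0747, 0.0014]]
(281, 155) [[0.5698, 0.0576, 0.172], [0.5384, 0.0748, -0.0016], [0.5374, 0.0733, 0.0005]]
(310, 160) [[0.5665, 0.0327, 0.1773], [0.5653, 0.0319, 0.1757], [0.5306, 0.0343, 0.0009]]
(311, 157) [[0.5697, 0.0318, 0.1808], [0.5686, 0.031, 0.1797], [0.5347, 0.0329, 0.0008]]
(272, 133) [[0.5926, 0.0597, 0.2094], [0.5919, 0.059, 0.2094], [0.5913, 0.0581, 0.2105]]
(325, 143) [[0.5852, 0.0207, 0.2093], [0.5546, 0.0154, -0.0008], [0.5534, 0.0141, 0.0003]]
(295, 20) [[0.6618, 0.0393, 0.2414], [0.6609, 0.0386, 0.2433], [0.6604, 0.038, 0.2436]]
(340, 30) [[0.6566, 0.0127, 0.2407], [0.6557, 0.0122, 0.2428], [0.6554, 0.0115, 0.2415]]
898 [ 0.45116317 -0.34132166  0.09100387] [ 0.65080988 -0.25893739  0.11071008]
[ 0.50529174 -0.30072858] 0.0019161395540167633
2.757701441423294 0.17975673750413762
```

```bash
python3 - <<'E'
from h import *
z=np.load("w2.npz");im=z["im"]
cv2.imwrite("pics/crop3.png",cv2.resize(im[90:170,255:345],None,fx=7,fy=7,interpolation=cv2.INTER_CUBIC))
E
```

```text
(no output)
```

View pics/crop3.png

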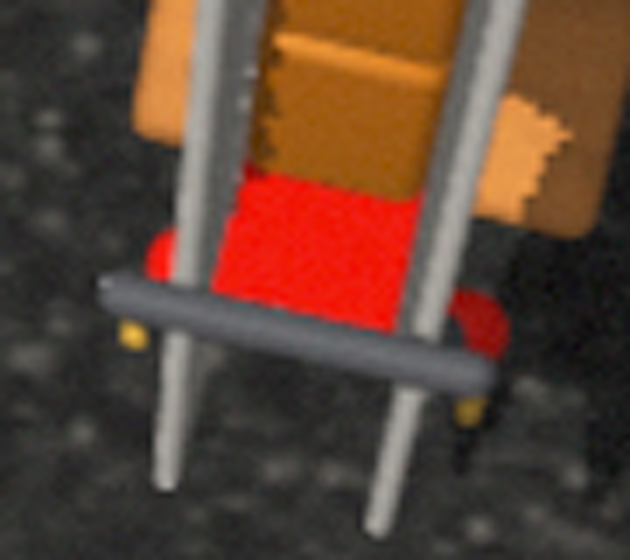

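```bash
python3 - <<'E'
from h import *
ps=-.2;ex=np.array([np.cos(ps),np.sin(ps)]);ey=np.array([-np.sin(ps),np.cos(ps)]);o=np.array([.58,.04])
for n in("w2","top0","scene0"):
    z=np.load(n+".npz");P=z["P"];hsv=cv2.cvtColor(z["im"],cv2.COLOR_BGR2HSV).astype(int);H,S=hsv[...,0],hsv[...,1]
    X=(P[...,:2]-o)@ex;Y=(P[...,:2]-o)@ey;Z=P[...,2]
    roi=(X>-.05)&(X<.11)&(abs(Y)<.07)
    wood=(H>4)&(H<20)&(S>110);red=((H<5)|(H>174))&(S>140)
    def rep(nm,m):
        m=m&roi
        if m.sum():print(n,nm,m.sum(),"X",np.percentile(X[m],[0,2,50,98,100]).round(4),"Y",np.percentile(Y[m],[0,2,50,98,100]).round(4),"Z",np.percentile(Z[m],[2,98]).round(3))
    rep("base",wood&(Z>.010)&(Z<.04)); rep("col",wood&(Z>.05)&(Z<.16)); rep("bar",red&(Z>.075)&(Z<.11))
    for k in (.145,.155,.165,.175,.2,.22): rep("chute%g"%k,(Z>k)&(Z<k+.01)&(abs(Y)<.03)&(X<.075))
    if n=="w2":
        for lo in(.01,.025,.04,.06):
            m=roi&(Z>.15)&(X>lo)&(X<lo+.01)&(Z<.27)&~wood&~red&(abs(Y)<.025);print("rails",lo,np.percentile(Y[m],[2,98]).round(4))
        e=wood&(Z>.010)&(Z<.04)&roi
        for y in(-.04,-.03,-.02,.02,.03): 
            m=e&(abs(Y-y)<.004)
            if m.sum():print("front",y,X[m].min().round(4),X[m].max().round(4))
E
```

```text
w2 base 902 X [0.0084 0.0102 0.0328 0.0698 0.0798] Y [-0.0411 -0.0402 -0.0253  0.0441  0.0452] Z [0.011 0.016]
w2 col 39 X [-0.0065 -0.0063  0.0814  0.0983  0.0985] Y [-0.0683 -0.0644 -0.0184  0.0674  0.0687] Z [0.061 0.155]
w2 bar 76 X [-0.0043 -0.0038  0.0006  0.0888  0.0991] Y [-0.0694 -0.0369 -0.0191  0.0452  0.0672] Z [0.08  0.105]
w2 chute0.145 304 X [-0.0065 -0.0051  0.0653  0.0748  0.075 ] Y [-0.03   -0.0297 -0.0249  0.024   0.0261] Z [0.147 0.154]
w2 chute0.155 29 X [-0.0132 -0.0114  0.0041  0.0111  0.0112] Y [-0.0203 -0.02   -0.0081  0.025   0.025 ] Z [0.155 0.165]
w2 chute0.165 93 X [-0.0198 -0.019  -0.0089  0.0201  0.0216] Y [-0.0155 -0.0121 -0.0079  0.0176  0.0204] Z [0.166 0.175]
w2 chute0.175 146 X [-0.0138 -0.0128 -0.0026  0.0301  0.031 ] Y [-0.0159 -0.0117  0.0134  0.0179  0.0213] Z [0.175 0.185]
w2 chute0.2 1079 X [0.005  0.0058 0.0167 0.05   0.0537] Y [-0.0182 -0.0132  0.0027  0.0203  0.0235] Z [0.2  0.21]
w2 chute0.22 640 X [0.0278 0.0299 0.0479 0.0558 0.06  ] Y [-0.0129 -0.0122  0.0024  0.0164  0.0171] Z [0.22 0.23]
rails 0.01 [-0.0121  0.0206]
rails 0.025 [-0.01
[... 1602 characters left out ...]
.0032  0.0042  0.0661  0.0673] Y [-0.0201 -0.0193  0.0084  0.0257  0.0269] Z [0.145 0.155]
scene0 chute0.155 50 X [-0.0108 -0.0084  0.0105  0.0633  0.065 ] Y [-0.0098 -0.0097  0.0098  0.0241  0.0273] Z [0.156 0.165]
scene0 chute0.165 68 X [-0.0171 -0.015   0.0075  0.0627  0.0633] Y [-0.0109 -0.0108  0.0073  0.0247  0.0252] Z [0.165 0.175]
scene0 chute0.175 60 X [-0.0118 -0.0106  0.016   0.0605  0.0621] Y [-0.0141 -0.0138  0.0085  0.0207  0.0224] Z [0.175 0.185]
scene0 chute0.2 58 X [0.0066 0.0069 0.0283 0.0532 0.0606] Y [-0.0173 -0.0169  0.0052  0.0234  0.0247] Z [0.201 0.21 ]
scene0 chute0.22 55 X [0.0318 0.032  0.0496 0.0691 0.0715] Y [-0.0127 -0.0126  0.0036  0.0186  0.0191] Z [0.22 0.23]
```

Dispenser: lip at about (0.579, 0.042), yaw −0.20. Mug: cup axis (0.505, −0.302), handle direction 2.80 rad. The wrist camera is 77 mm ahead on tool +x, which would foul the chute. I'll grip with a half turn (yaw 2.80) so it faces away.

```bash
python3 -m creep '[[[1,-1.7,5.1,0,0,0,0],[1,-1.7,5.1,0,0,0,0],[1,-1.7,5.1,0,0,0,0],[1,-1.7,5.1,0,0,0,0],[1,-1.7,5.1,0,0,0,0],[1,-1.6,5.1,0,0,0,0],[1,0,0,0,0,0,-0.18],[1,0,0,0,0,0,-0.18],[1,0,0,0,0,0,-0.18],[1,0,0,0,0,0,-0.18],[1,0,0,0,0,0,-0.18],[1,0,0,0,0,0,-0.18]]]'
python3 -c "from h import *;print(bot.observe()['qpos'])"
```

```text
clock: 4.0
position: [0.4425, -0.2807, 0.5026]
tool_rot: [-3.141, 0.0, 1.084]
force: [-0.2, -0.3, -0.0]
grip_width: 0.0853
finger_force: 0.0
[ 0.65551779  0.27303901 -0.2558691   1.72528352  0.07511163  1.15315504
 -0.10884833]
```

```bash
python3 -m creep '[[[1,0,0,1.5,0,0,-0.18],[1,0,0,1.5,0,0,-0.18],[1,0,0,1.5,0,0,-0.18],[1,0,0,1.5,0,0,-0.18],[1,0,0,1.5,0,0,-0.18],[1,0,0,1.5,0,0,-0.18],[1,0,0,1.5,0,0,-0.18],[1,0,0,1.5,0,0,-0.18],[1,0,0,1.5,0,0,-0.18],[1,0,0,0,0,0,-0.1],[1,0,0,0,0,0,0],[1,0,0,0,0,0,0]]]'
python3 - <<'E'
from h import *
f,P,s=wrist(); print(s["position"],s["tool_rot"],s["qpos"])
cv2.imwrite("pics/w3.png",f["image"])
hsv=cv2.cvtColor(f["image"],cv2.COLOR_BGR2HSV).astype(int);H,S=hsv[...,0],hsv[...,1]
g=(H>28)&(H<75)&(S>60)&(P[...,2]>.02)&(P[...,2]<.1); q=P[g]
Rt=R.from_euler('xyz',s["tool_rot"]).as_matrix(); t=(q-s["position"])@Rt
print(len(q),t.min(0),t.max(0))
for x in np.arange(-.1,.02,.005):
    a=t[abs(t[:,0]-x)<.0025]
    if len(a)>3:print(x.round(3),len(a),a[:,1].min().round(4),a[:,1].max().round(4),(s["position"][2]-a[:,2]).max().round(3))
E
```

```text
clock: 5.5
position: [0.4431, -0.2802, 0.3678]
tool_rot: [-3.141, 0.0, 2.796]
force: [0.8, 0.0, 0.1]
grip_width: 0.0854
finger_force: 0.0
[ 0.44311536 -0.28020113  0.36783652] [-3.14124377e+00  1.08035863e-04  2.79630329e+00] [ 0.88012012  0.45765613 -0.57012719  1.88112324  0.31197176  0.89159689
  1.38381268]
9673 [-0.18188367 -0.04338062  0.26834459] [0.00795458 0.32627129 0.3478375 ]
-0.1 1002 -0.0284 0.0288 0.097
-0.095 670 -0.0332 0.0319 0.097
-0.09 525 -0.037 0.0358 0.097
-0.085 430 -0.0399 0.038 0.097
-0.08 339 -0.0414 0.0404 0.097
-0.075 280 -0.0426 0.0415 0.097
-0.07 181 -0.0434 0.0422 0.097
-0.065 112 -0.0433 0.042 0.097
-0.06 69 -0.0429 0.0409 0.097
-0.055 55 -0.0427 0.0408 0.097
-0.05 95 -0.0409 0.0392 0.097
-0.045 164 -0.0395 0.0369 0.097
-0.04 283 -0.0367 0.0342 0.098
-0.035 407 -0.0329 0.0299 0.097
-0.03 696 -0.0273 0.0244 0.098
-0.025 862 -0.0197 0.0161 0.097
-0.02 159 -0.0117 0.0099 0.091
-0.015 115 -0.0078 0.0066 0.091
-0.01 119 -0.007 0.0058 0.091
-0.005 126 -0.0071 0.0051 0.09
0.0 142 -0.0071 0.0052 0.087
0.005 179 -0.0065 0.0055 0.082
0.01 19 -0.0042 0.0022 0.069
```

View pics/w3.png

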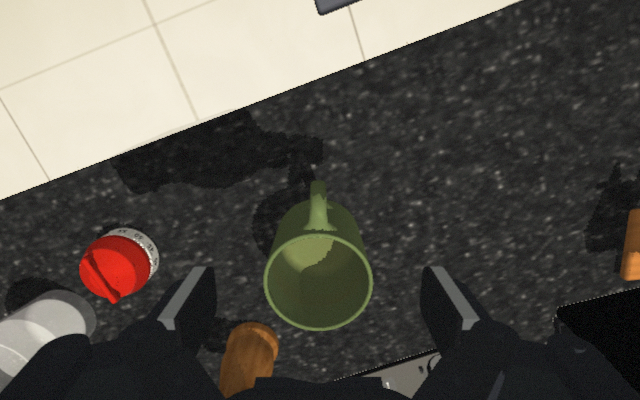

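The picture shows the mug centred between the fingers with the handle at (318,190); alignment is within 1 mm. Descend and grip.

```bash
python3 -m creep '[[[1,0,0,4,0,0,0],[1,0,0,4,0,0,0],[1,0,0,4,0,0,0],[1,0,0,3.6,0,0,0],[1,0,0,0,0,0,0],[-1,0,0,0,0,0,0],[-1,0,0,0,0,0,0],[-1,0,0,0,0,0,0],[-1,0,0,0,0,0,0],[-1,0,0,0,0,0,0],[-1,0,0,0,0,0,0],[-1,0,0,0,0,0,0]]]' 100
```

```text
clock: 7.05
position: [0.4437, -0.2798, 0.2125]
tool_rot: [-3.141, 0.001, 2.799]
force: [-4.5, 1.0, 13.4]
grip_width: 0.0176
finger_force: 94.2
```

```bash
python3 -m creep '[[[-1,0,0,-0.5,0,0,0],[-1,0,0,-1,0,0,0],[-1,0,0,-1.5,0,0,0],[-1,0,0,-1.5,0,0,0],[-1,0,0,-0.5,0,0,0],[-1,0,0,0,0,0,0],[-1,0,0,0,0,0,0],[-1,0,0,0,0,0,0]]]'
python3 - <<'E'
from h import *
s=bot.observe();print(s["finger_force"],s["force"],s["position"],s["tool_rot"])
f,P,s=wrist();f2=vision.grab_frame("scene");cv2.imwrite("pics/m4.png",np.vstack([f["image"][150:],f2["image"][120:300]]))
hsv=cv2.cvtColor(f["image"],cv2.COLOR_BGR2HSV).astype(int);H,S=hsv[...,0],hsv[...,1]
Rt=R.from_euler('xyz',s["tool_rot"]).as_matrix();t=(P-s["position"])@Rt
g=(H>28)&(H<75)&(S>60)&(t[...,2]<.2)&(t[...,2]>.1)&(t[...,0]>-.13); q=t[g]
# rim plane: topmost ring
A=q[(np.hypot(q[:,0]+.065,q[:,1])>.036)&(np.hypot(q[:,0]+.065,q[:,1])<.0425)&(q[:,2]<.128)]
print(len(A),A.min(0),A.max(0)); 
if len(A)>20:
    p=np.linalg.lstsq(np.c_[A[:,:2],np.ones(len(A))],A[:,2],rcond=None)[0];print("plane",p)
E
```

```text
clock: 8.05
position: [0.4435, -0.2796, 0.2613]
tool_rot: [3.141, -0.001, 2.8]
force: [-0.3, 0.5, -2.7]
grip_width: 0.0177
finger_force: 93.8
93.75162893644301 [-0.27011286  0.46306225 -2.6733744 ] [ 0.44351139 -0.27960025  0.26128985] [ 3.14140234e+00 -7.13862163e-04  2.79985619e+00]Traceback (most recent call last):
  File "<stdin>", line 9, in <module>
    return umr_minimum(a, axis, None, out, keepdims, initial, where)
ValueError: zero-size array to reduction operation minimum which has no identity
```

View pics/m4.png

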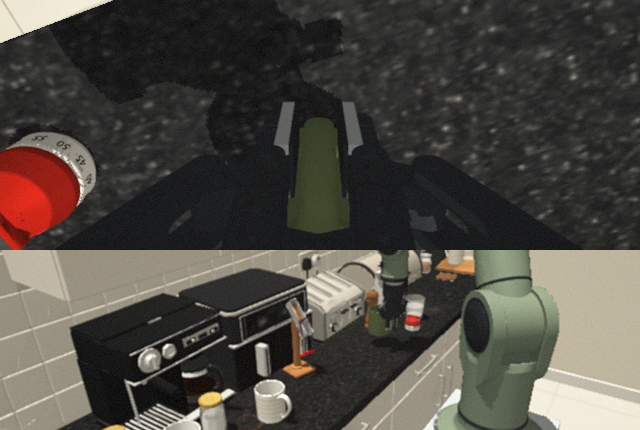

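The mug is held upright (weight 2.7 N), clear of the worktop. Now align with the dispenser axis and move to the pre-push pose.

```bash
python3 -m creep '[[[-1,0,0,0,0,0,-0.14],[-1,0.7,3.3,0.2,0,0,0],[-1,0.9,4.4,0.2,0,0,0],[-1,0.9,4.4,0.2,0,0,0],[-1,0.9,4.4,0.2,0,0,0],[-1,0.9,4.4,0.2,0,0,0],[-1,0.9,4.4,0.2,0,0,0],[-1,0.9,4.4,0.2,0,0,0],[-1,0.7,3.3,0.3,0,0,0],[-1,0.4,1.3,0.2,0,0,0],[-1,0,0,0,0,0,0],[-1,0,0,0,0,0,0]]]'
python3 - <<'E'
from h import *
s=bot.observe();print(s["finger_force"],s["force"],s["tool_rot"])
P0=s["position"];yw=s["tool_rot"][2]
cup=P0[:2]-.0655*np.array([np.cos(yw),np.sin(yw)])
ps=-.2;d=cup-np.array([.579,.042]);print("cup X,Y",d@[np.cos(ps),np.sin(ps)],d@[-np.sin(ps),np.cos(ps)],"under",P0[2]-.2125)
for n in("scene","top"):
    f=vision.grab_frame(n);P=cloud(f);hsv=cv2.cvtColor(f["image"],cv2.COLOR_BGR2HSV).astype(int);H,S=hsv[...,0],hsv[...,1]
    g=(H>30)&(H<75)&(S>60)&(abs(P[...,0]-cup[0])<.08)&(abs(P[...,1]-cup[1])<.07)&(P[...,2]<.135)&(P[...,2]>.02);q=P[g]
    if len(q): print(n,len(q),np.percentile(q,[1,99],axis=0).round(3).tolist())
    cv2.imwrite(f"pics/{n}5.png",f["image"])
im=cv2.imread("pics/scene5.png");tp=cv2.imread("pics/top5.png")
cv2.imwrite("pics/m5.png",np.hstack([cv2.resize(im[140:280,220:350],None,fx=3,fy=3),cv2.resize(tp[150:240,260:370],(390,420))]))
E
```

```text
clock: 9.65
position: [0.4419, 0.0697, 0.2427]
tool_rot: [-3.141, -0.0, 2.938]
force: [-0.1, -0.2, -2.9]
grip_width: 0.0173
finger_force: 94.0
93.9605004065379 [-0.06167161 -0.16686507 -2.85066874] [-3.14092893e+00 -1.28250301e-04  2.93846882e+00]
cup X,Y -0.07438739195934327 -0.00033104983030974276 under 0.030162368889997654
scene 636 [[0.437, 0.021, 0.035], [0.55, 0.1, 0.127]]
```

View pics/m5.png

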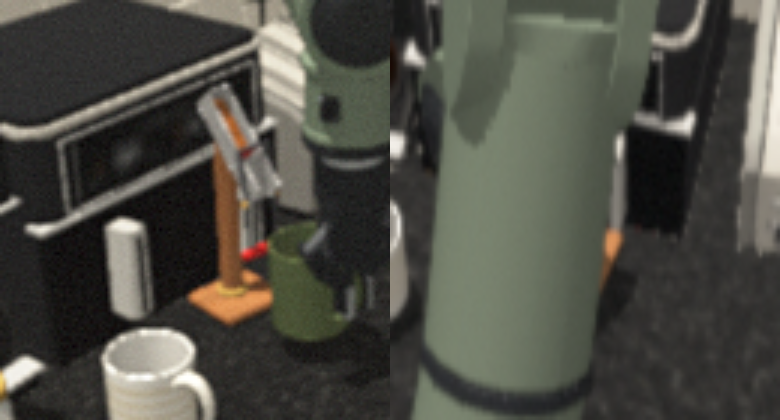

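The picture shows the mug just in front of the red bar, below the lip. Now push along tool −x.

```bash
python3 -m creep '[[[-1,-1,0,0,0,0,0],[-1,-1,0,0,0,0,0],[-1,-1,0,0,0,0,0],[-1,-0.8,0,0,0,0,0],[-1,-0.8,0,0,0,0,0],[-1,-0.6,0,0,0,0,0],[-1,-0.4,0,0,0,0,0],[-1,-0.1,0,0,0,0,0],[-1,0,0,0,0,0,0],[-1,0,0,0,0,0,0],[-1,0,0,0,0,0,0],[-1,0,0,0,0,0,0]]]'
python3 - <<'E'
from h import *
f=vision.grab_frame("scene");im=f["image"]; s=bot.observe();print(s["force"],s["moment"])
cv2.imwrite("pics/m6.png",cv2.resize(im[140:260,240:350],None,fx=5,fy=5,interpolation=cv2.INTER_CUBIC))
E
```

```text
clock: 11.25
position: [0.4956, 0.0594, 0.2412]
tool_rot: [-3.139, -0.006, 2.941]
force: [-14.5, 3.5, -14.4]
grip_width: 0.0172
finger_force: 93.5
[-13.85783532   4.42371268 -14.78117466] [0.9017911  3.75900419 0.12012636]
```

View pics/m6.png

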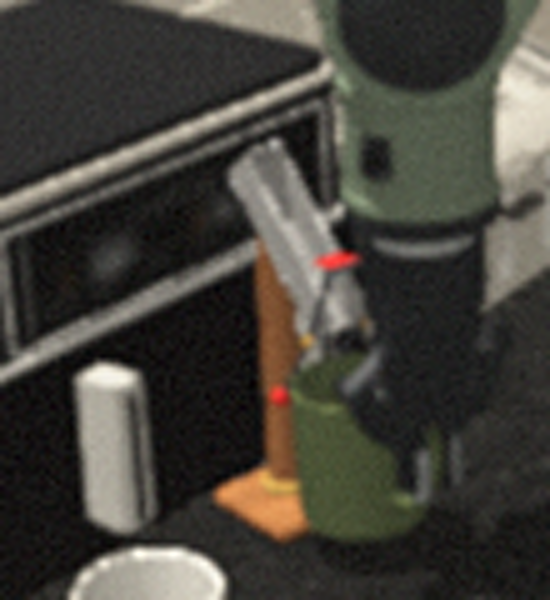

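The gate (red, ~(338,260)) is raised and the chute looks empty; the 14 N reaction says the lever is at its stop. Ease off a little, wait, then withdraw.

```bash
python3 -m creep '[[[-1,0.2,0,0,0,0,0],[-1,0,0,0,0,0,0],[-1,0,0,0,0,0,0],[-1,0,0,0,0,0,0],[-1,0,0,0,0,0,0],[-1,0,0,0,0,0,0],[-1,0,0,0,0,0,0],[-1,0,0,0,0,0,0]]]'
python3 -m creep '[[[-1,0.5,0,0,0,0,0],[-1,1,0,0,0,0,0],[-1,1.2,0,0,0,0,0],[-1,1.5,0,0,0,0,0],[-1,1.5,0,0,0,0,0],[-1,1.5,0,0,0,0,0],[-1,1.5,0,0,0,0,0],[-1,1,0,0,0,0,0],[-1,0.3,0,0,0,0,0],[-1,0,0,0,0,0,0],[-1,0,0,0,0,0,0]]]'
python3 - <<'E'
from h import *
s=bot.observe();print(s["force"],s["tool_rot"]);f=vision.grab_frame("scene");im=f["image"]
cv2.imwrite("pics/m7.png",cv2.resize(im[140:260,240:350],None,fx=5,fy=5,interpolation=cv2.INTER_CUBIC))
E
```

```text
clock: 12.3
position: [0.4941, 0.0599, 0.2417]
tool_rot: [-3.14, -0.005, 2.941]
force: [-12.5, 4.2, -8.8]
grip_width: 0.0172
finger_force: 95.5
clock: 13.68
position: [0.3981, 0.0798, 0.2427]
tool_rot: [3.141, 0.0, 2.939]
force: [0.0, 0.4, -3.0]
grip_width: 0.0174
finger_force: 94.8
[ 0.02810693  0.44955331 -3.02067363] [3.14136190e+00 2.58287228e-04 2.93940639e+00]
```

View pics/m7.png

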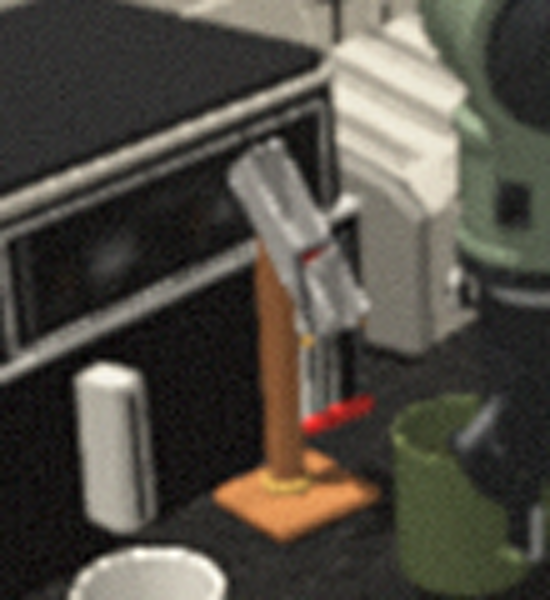

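The chute is empty, the lever is back at rest and the mug is clear; nothing lies on the worktop. Lift 13 cm.

```bash
python3 -m creep '[[[-1,0,0,-0.5,0,0,0],[-1,0,0,-1.5,0,0,0],[-1,0,0,-2,0,0,0],[-1,0,0,-2,0,0,0],[-1,0,0,-2,0,0,0],[-1,0,0,-2,0,0,0],[-1,0,0,-1.5,0,0,0],[-1,0,0,-1,0,0,0],[-1,0,0,-0.5,0,0,0],[-1,0,0,0,0,0,0],[-1,0,0,0,0,0,0],[-1,0,0,0,0,0,0]]]'
python3 -m creep '[[[-1,0,0,0,0,0,0],[-1,0,0,0,0,0,0],[-1,0,0,0,0,0,0],[-1,0,0,0,0,0,0]]]'
python3 - <<'E'
from h import *
s=bot.observe();print(s["force"],s["tool_rot"],abs(s["qd"]).max())
f=vision.grab_frame("scene");P=cloud(f);hsv=cv2.cvtColor(f["image"],cv2.COLOR_BGR2HSV).astype(int);H,S=hsv[...,0],hsv[...,1]
g=(H>30)&(H<75)&(S>60)&(abs(P[...,0]-.46)<.09)&(abs(P[...,1]-.067)<.07)&(P[...,2]<.27);q=P[g];print(len(q),np.percentile(q,[1,99],axis=0).round(3).tolist())
t=vision.grab_frame("top");Q=cloud(t)
# small brown objects on the worktop near the dispenser?
for P,im in((P,f["image"]),(Q,t["image"])):
    h=cv2.cvtColor(im,cv2.COLOR_BGR2HSV).astype(int);b=(h[...,0]>4)&(h[...,0]<22)&(h[...,1]>90)&(P[...,2]<.035)&(P[...,2]>.006)&(abs(P[...,0]-.5)<.07)&(abs(P[...,1]-.04)<.13);print(b.sum())
E
```

```text
clock: 15.22
position: [0.3977, 0.0798, 0.3724]
tool_rot: [-3.141, -0.001, 2.94]
force: [0.6, -0.8, -2.7]
grip_width: 0.0177
finger_force: 94.8
clock: 15.72
position: [0.3977, 0.0798, 0.3727]
tool_rot: [3.142, 0.0, 2.94]
force: [1.1, 0.0, -2.9]
grip_width: 0.0174
finger_force: 94.8
[ 1.13638393  0.03334665 -2.85124077] [3.14157141e+00 1.80749724e-06 2.93972744e+00] 0.0017995880857470266
739 [[0.392, 0.036, 0.164], [0.505, 0.111, 0.257]]
0
0
```

```bash
python3 - <<'E'
from h import *
t=vision.grab_frame("top")
b=np.load("top0.npz")["im"]
cv2.imwrite("pics/m8.png",np.hstack([cv2.resize(x[140:240,220:340],(390,325),interpolation=cv2.INTER_CUBIC) for x in(b,t["image"])]))
print(bot.observe()["force"])
E
```

```text
[ 0.21510179 -0.09978735 -2.15111608]
```

View pics/m8.png

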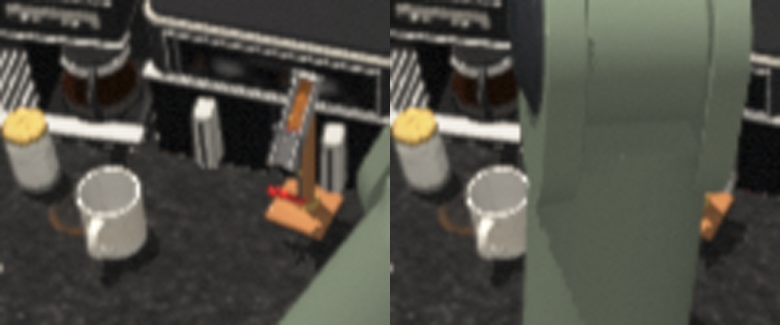

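The arm hides the chute in the top view. In the scene view, the lumps visible in the chute before the push were gone after it, and none lie on the worktop. Handing in.

```bash
python3 -c "from h import *;print(bot.job_done())"
```

```text
the job is handed in; nothing more can be done
None
```

I handed the job in with the green mug held level and steady, its base about 16 cm above the worktop and clear of the dispenser; the chute looks empty and no lumps lie on the worktop in view, but I never saw the lumps inside the mug and no verdict came back.

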